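# Lock the swing arm of an inspection fixture with its pin

## Task

Swing the fixture's blue arm in so that its brass tongue lies in the steel fork, and lock it with the red-headed pin from the park block: the pin must go down through both fork lugs and the tongue's hole between them, until its collar sits fully home on the fork. The holes only line up by feel, so find the place gently and never force the pin; do not disturb the other things on the table.

Things in the scene. Friction and masses are not known exactly. Their poses are not given: they have to be found in the camera images.
- fork_hole (a point): Centre of the mouth of the fork's upper hole, on the fork's upper face, 66 mm above the table. Axes: z up, y along the base plate from the arm's pivot to the fork; the pivot axis lies at y = -200 mm, x = 0 from here. The hole is 13.6 mm wide.
- fixture: Bolted down: aluminium base plate 85 x 285 x 12 mm (origin under its middle, axes as fork_hole) with a steel fork at its +y end: two level lugs 44 x 44 x 14 mm, undersides 20 and 52 mm above the table, an 18 mm slot between, joined by a web at +y. Both lugs have a 13.6 mm vertical through hole on one axis. A post at the -y end carries the arm.
- swing_arm (a joint): Angle (rad) of the blue arm about its vertical pivot. 0: points straight into the fork; positive: swung out, anticlockwise from above, towards the robot, as it starts. Goes on to -0.15; no stop or detent at 0. Stiff (0.25 N m: 3 N at the knob, 8 N if it is gripped hard), stays where left. Holes line up at an unknown angle between -0.055 and 0.055; the pin dropping into the tongue stops the arm.
- swing_knob (a point): Centre of the round black upright knob on the arm, 21 mm wide, 90 mm from the pivot axis, 80 mm above the table (knob 60 to 97 mm). At the arm's end, 200 mm from the pivot, a brass tongue 68 mm wide, 36 to 50 mm above the table, with a 13.6 mm hole. It is clamped across the arm: the hole sits up to 11 mm to either side of the centre line, out of sight in the fork.
- pin_grip (a point): Middle of the head of the lock pin, 76 mm above its lower tip; z along the pin to the head. Stands upright at the start, 84 mm above the table. Fully home in the fork it lies 26 mm above the fork's upper face; standing in the upper hole on the tongue, about 60 mm above it; caught on the rim of the lower lug's hole after it has passed the tongue, about 44 mm: ease the arm back or forth a little then, or press lightly.
- lock_pin: The pin, 90 mm long, about 90 g, origin at its lower tip: steel shank 12 mm wide, 50 mm long with a tip chamfered 1.5 mm, then a collar 24 mm wide and 4 mm thick, then a round red head 18 mm wide and 36 mm long.
- park: Fixed block that the pin stands in, collar on its top: foot 70 x 70 x 6 mm, above it a 50 mm square aluminium block to 58 mm above the table, with a loose 15 mm hole. Origin under its middle.
- v_block: Bystander, not to be disturbed: ground steel V-block, 40 x 42 x 34 mm. Origin under its middle.
- ring_gauge: Bystander, not to be disturbed: steel ring gauge, 50 mm wide, 16 mm high. Origin under its middle.
- plug_gauge: Bystander, not to be disturbed: double-ended plug gauge, 20 x 92 mm. Origin under its middle.
- bush: Bystander, not to be disturbed: flanged bronze bush, 34 mm wide, 29 mm high. Origin under its middle.
- bolt: Bystander, not to be disturbed: steel hex bolt, 22 x 54 mm. Origin under its middle.
- screwdriver: Bystander, not to be disturbed: screwdriver with a red handle, 161 mm long. Origin under its middle.
- micrometer: Bystander, not to be disturbed: digital micrometer, 70 x 205 x 29 mm. Origin under its middle.

How it is judged:
By the outcome, as a careful person would: the job done as asked, in the order asked, and still so for the second after the job is handed in, with the robot touching nothing.
It also fails if it takes over 64 s, if anything falls off the work surface, if the arm or the gripper's body presses on something with over 40 N, if the wrist force passes 120 N, or if a joint passes its speed limit or range.

## Robot

A 6-joint arm with a two-finger parallel gripper is mounted at the origin on a cart in front of the work surface, level with it; the furniture and walls round the work are solid. World frame = base frame: x ahead of the robot, y to its left, z up, the work surface at z = 0. Lengths are in mm, angles in rad, forces in N, time in s.
With the tool pointing down it reaches from about 300 to 775 mm from the base axis. Payload 14.6 kg.
Tool frame: the origin (TCP) lies at the very end of the fingers, on their centre line; the grasp point (between the pads) lies 19 mm behind it; z points along the fingers, y is the line along which they close (so a half turn about z gives the same grasp; the last joint's range is limited). The gripper opens to 94 mm and grips with 3 to 60 N. Pads are 16 mm wide; open, the fingers measure 119 mm over their backs; the gripper's body (75 mm by 177 mm) begins 78 mm behind the grasp point.
Start: joints at [1.178, 0.3, 1.521, -0, 1.321, -0.067], TCP at [176.034, 521.058, 205.446] pointing down, gripper open.
Joint ranges: [-3.03, 3.03], [-0.79, 2.21], [0.23, 2.52], [-1.04, 4.18], [0, 3.07], [-2.55, 2.55]. Speed limits (rad/s): [2.22, 2.22, 2.57, 3.14, 3.14, 3.14].

## Interface

Orientations are given as [roll, pitch, yaw] about the fixed x, y, z axes, in that order (R = Rz(yaw) Ry(pitch) Rx(roll)).
In Python, from cell import manip gives the robot as it stands. The module is installed in compiled form; this text tells all that it offers.
- The arm moves only by the shell command python3 -m inch 'ROWS' [FORCE]. ROWS is JSON, a list of rows, each an object of numbers: "gripper": the opening, from 0 (shut) to 1 (fully open); "dx", "dy", "dz": the shift along the world's x, y, z in m; "wx", "wy", "wz": the turn, a rotation vector about the world's x, y, z in degrees. A call has exactly 5 rows; each row is the pose to reach, as a shift and turn from the pose commanded when the call began; what a row does not reach only later rows make up. A row lasts 1/12 s, in which the tool goes at most 41.7 mm and 7.16 degrees, less where a joint would pass 70% of its speed; a pose out of reach is approached as far as the arm can. A call with a gripper value outside its range is refused whole. The fingers move at their own pace and stop on an object; FORCE is the grip in N (left out, the last holds). Time passes only in rows, so rows that repeat a pose let the fingers close, or fill a call up. It gives the time, the measured TCP pose, the force, the opening and the grip force at its end, in the units of the state.
- manip.read_state(): the state, without advancing time (a new reading comes with each control period).
- manip.camera(name): name is "scene" or "top"; returns the picture (400x640x3 uint8, blue, green, red); there is no depth.
- manip.camera_info(name): a dict with "camera_matrix" (3x3 intrinsics, pixels), "D" ([k1, k2, p1, p2, k3] as OpenCV has them; the pictures are not rectified), "R" (3x3) and "t" (3): a world point X has camera coordinates R X + t. Camera axes: x right, y down, z forward; pixel columns grow to the right and rows downward; lengths in mm; the calibration is good to about 2 mm. A picture is of the moment at which its call begins. camera_info takes no time and is no camera call.
- manip.sign_off(): hands the job in; it is judged then, once.
The state is a dict: "clock": time; "joints": joint angles; "qd": joint speeds; "effort": joint torques, N m; "eef_pos": TCP position; "eef_rot": TCP orientation; "wrist_force": force on the tool from outside, world axes, zero at the start; "moment": the same for the moment, N m; "finger_gap": finger opening in mm; "finger_force": force on a finger pad.
Only numpy, scipy, OpenCV 4.12 (cv2) and the standard library are available. Lean on these libraries where they do the work, as an engineer would, in place of code of your own. Each camera call takes 0.05 s, during which the arm holds its last target. There are 200 camera calls.

## Working session

There is one attempt and no reset: what is moved stays moved. The work goes in short steps, Python scripts to look and compute and a shell command to move; the robot and the scene stay as the last step left them, time stands still between calls to the robot, and variables do not carry over. Pictures are saved under pics/ and viewed, at most 10 in all, crops included, and the job is handed in when it is done.

```bash
mkdir -p pics; ls; python3 - <<'E'
from cell import manip
import cv2
for n in("scene","top"):
    cv2.imwrite(f"pics/{n}0.png",manip.camera(n)); i=manip.camera_info(n)
    print(n,[(k,__import__('numpy').round(i[k],3).tolist()) for k in i])
print(manip.read_state())
E
```

```text
pics
scene [('camera_matrix', [[461.482, 0.0, 321.312], [0.0, 461.482, 189.828], [0.0, 0.0, 1.0]]), ('D', [-0.017, 0.0, 0.0, 0.0, 0.0]), ('R', [[0.468, -0.884, 0.01], [-0.675, -0.365, -0.642], [0.571, 0.293, -0.767]]), ('t', [-292.015, 391.103, 1347.646])]
top [('camera_matrix', [[490.102, 0.0, 305.67], [0.0, 490.102, 194.036], [0.0, 0.0, 1.0]]), ('D', [0.032, 0.0, 0.0, 0.0, 0.0]), ('R', [[-0.025, -1.0, 0.005], [-0.99, 0.024, -0.137], [0.137, -0.009, -0.99]]), ('t', [-13.376, 550.962, 1388.14])]
{'clock': 0.1, 'joints': array([ 1.17842085e+00,  3.00420145e-01,  1.52151090e+00,  8.96601482e-06,
        1.32069864e+00, -6.65706866e-02]), 'qd': array([-0.00021586, -0.00224607, -0.00211236, -0.00115878,  0.00047993,
       -0.00094574]), 'effort': array([-5.05024018e-04, -5.32645833e+01, -3.53282225e+01,  7.08885561e-02,
        2.35523534e-02, -9.07132085e-05]), 'eef_pos': array([175.93548499, 520.85624237, 204.94396942]), 'eef_rot': array([-3.14055850e+00, -7.76499343e-05,  2.81578560e+00]), 'wrist_force': array([0.13641693, 0.41069324, 0.47201903]), 'moment': array([ 0.01198304, -0.03050833,  0.00167869]), 'finger_force': 0.0, 'finger_gap': 93.89924945965615}
```

View pics/scene0.png

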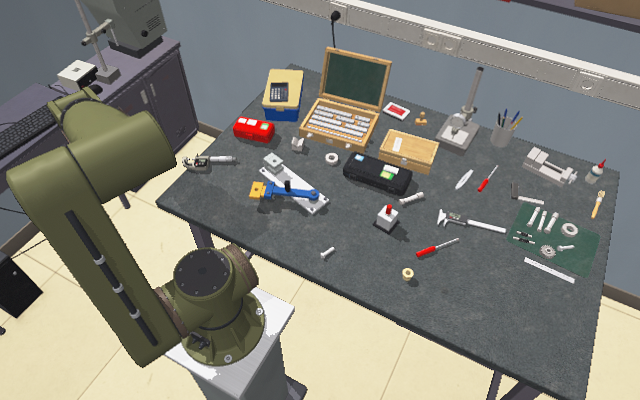

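View pics/top0.png

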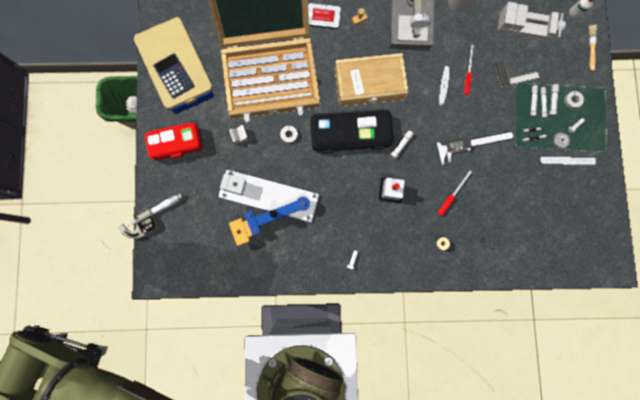

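The scene view shows the fork at about (272,160), the arm's pivot at (315,195), the brass tongue at (260,190) and the pin at (388,210). In the top view the fork is at (235,183), the pivot at (303,204), the knob near (272,213) and the pin head at (398,188).

```bash
cat > h.py <<'E'
import cv2, numpy as np
from cell import manip
def ray(n,uv):
    i=manip.camera_info(n); K,D,R,t=[np.array(i[k],float) for k in("camera_matrix","D","R","t")]
    p=cv2.undistortPoints(np.array([[uv]],float),K,D)[0,0]
    return -R.T@t, R.T@np.array([p[0],p[1],1])
def onz(n,uv,z):
    c,d=ray(n,uv); return c+d*(z-c[2])/d[2]
def tri(a,b):
    c1,d1=ray("scene",a); c2,d2=ray("top",b)
    s=np.linalg.lstsq(np.c_[d1,-d2],c2-c1,rcond=None)[0]
    p,q=c1+s[0]*d1,c2+s[1]*d2; return (p+q)/2,np.linalg.norm(p-q)
def proj(n,X):
    i=manip.camera_info(n); K,D,R,t=[np.array(i[k],float) for k in("camera_matrix","D","R","t")]
    return cv2.projectPoints(np.array([X],float),cv2.Rodrigues(R)[0],t,K,D)[0][0,0]
def blobs(img,lo,hi,box,minA=8):
    x0,y0,x1,y1=box; h=cv2.cvtColor(img[y0:y1,x0:x1],cv2.COLOR_BGR2HSV)
    m=cv2.inRange(h,lo,hi); n,l,s,c=cv2.connectedComponentsWithStats(m)
    return [(s[k,4],(c[k]+[x0,y0]).round(1).tolist(),(s[k,:4]+[x0,y0,0,0]).tolist()) for k in range(1,n) if s[k,4]>=minA]
E
python3 - <<'E'
from h import *
s=cv2.imread("pics/scene0.png"); t=cv2.imread("pics/top0.png")
a=cv2.resize(t[160:250,215:325],None,fx=5,fy=5,interpolation=cv2.INTER_CUBIC)
b=cv2.resize(s[145:220,245:333],None,fx=5,fy=5,interpolation=cv2.INTER_CUBIC)
b2=cv2.resize(s[200:235,370:405],None,fx=5,fy=5,interpolation=cv2.INTER_CUBIC)
a2=cv2.resize(t[170:205,378:413],None,fx=5,fy=5,interpolation=cv2.INTER_CUBIC)
cv2.imwrite("pics/a.png",a); cv2.imwrite("pics/b.png",b)
red=((0,120,80),(8,255,255)); blue=((100,120,60),(125,255,255)); brass=((12,140,120),(28,255,255)); blk=((0,0,0),(180,255,45))
for n,im,pb,fb in(("scene",s,(370,195,405,235),(245,145,333,220)),("top",t,(378,170,413,205),(215,160,325,250))):
    print(n,"red",blobs(im,*red,pb)); print("blue",blobs(im,*blue,fb),"brass",blobs(im,*brass,fb)); print('blk',blobs(im,*blk,fb))
E
```

```text
scene red [(np.int32(45), [388.4, 208.5], [386, 204, 6, 10])]
blue [(np.int32(443), [288.8, 192.0], [264, 181, 55, 19])] brass [(np.int32(211), [256.9, 190.2], [249, 182, 17, 17])]
blk [(np.int32(35), [287.0, 187.0], [285, 183, 5, 9])]
top red [(np.int32(26), [395.7, 186.1], [393, 184, 6, 5])]
blue [(np.int32(728), [273.0, 214.7], [244, 197, 65, 39])] brass [(np.int32(373), [239.8, 231.1], [229, 218, 22, 27])]
blk [(np.int32(21), [273.0, 213.2], [271, 211, 5, 5]), (np.int32(27), [254.2, 246.7], [250, 245, 10, 4])]
```

View pics/a.png

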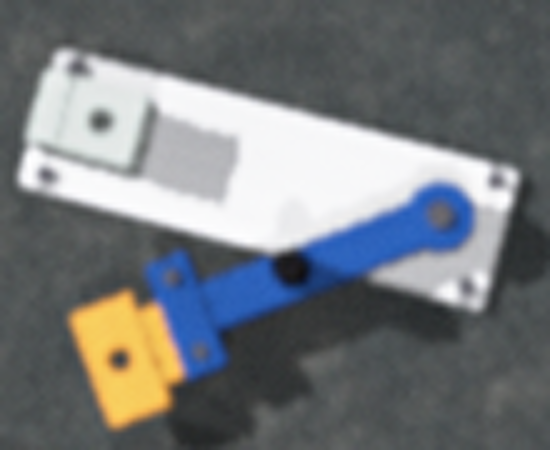

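View pics/b.png

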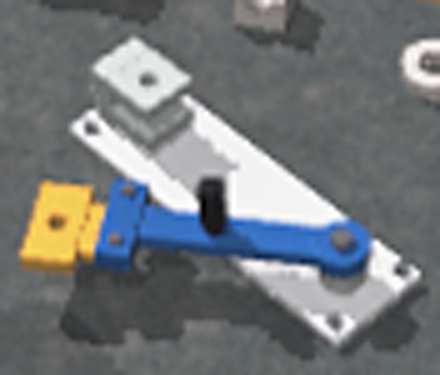

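The two crops show the fork hole at top (234.8,183.8) / scene (274.2,160.2) and the pivot screw at top (303,202.4) / scene (313.2,192.2). The tongue hole is also visible for now, at top (238.4,231.4) / scene (256,189), so the alignment angle can be estimated before it disappears into the fork.

```bash
python3 - <<'E'
from h import *
im={n:cv2.imread(f"pics/{n}0.png") for n in("scene","top")}
def dark(n,uv,r=3):
    g=cv2.cvtColor(im[n],cv2.COLOR_BGR2GRAY).astype(float); u,v=map(round,uv)
    p=g[v-r:v+r+1,u-r:u+r+1]; w=np.clip(np.percentile(p,60)-p,0,None)-0; w[w<.35*w.max()]=0
    Y,X=np.mgrid[v-r:v+r+1,u-r:u+r+1]; return np.array([(w*X).sum(),(w*Y).sum()])/w.sum()
P={}
for k,a,b,z in(("fork",(274.2,160.2),(234.8,183.8),66),("tong",(256,189),(238.4,231.4),50)):
    a=dark("scene",a);b=dark("top",b); P[k]=tri(a,b)[0]
    print(k,a.round(1),b.round(1),tri(a,b),onz("top",b,z).round(1),onz("scene",a,z).round(1))
print("pivot",tri((313.2,192.2),(303,202.4)))
print("knob",tri((287,186.8),(273,213.2)), onz("top",(273,212.8),97))
pin=tri((388.4,208.5),(395.7,186.1)); print("pin",pin,onz("top",(395.7,186.1),95),onz("scene",(388.4,208.5),84))
# fixture dir from knob/pivot/fork
E
```

```text
fork [274.1 160.5] [234.6 183.7] (array([582.13565819, 174.63504795,  64.6203493 ]), np.float64(2.7441792315672964)) [581.1 175.6  66. ] [581.8 172.7  66. ]
tong [255.8 189. ] [238.4 231.4] (array([446.50509445, 166.93807121,  49.31645226]), np.float64(2.0892793720558482)) [445.9 167.7  50. ] [446.6 165.7  50. ]
pivot (array([524.60474605, -19.22926121,  55.64316393]), np.float64(2.0811789796981235))
knob (array([494.10137642,  66.83488248,  68.08372083]), np.float64(1.180342601761553)) [491.97361435  65.60011826  97.        ]
pin (array([ 561.26796241, -281.85756636,   83.02016441]), np.float64(1.7955230058867029)) [ 558.97244946 -278.73659455   95.        ] [ 561.13453768 -282.74422158   84.        ]
```

```bash
R='{"dx":0.11,"dy":-0.155,"wz":-24,"gripper":0.5}'
python3 -m inch '[{"dx":0.021,"dy":-0.03,"wz":-5,"gripper":0.5},{"dx":0.042,"dy":-0.06,"wz":-10,"gripper":0.5},{"dx":0.063,"dy":-0.09,"wz":-15,"gripper":0.5},{"dx":0.085,"dy":-0.12,"wz":-20,"gripper":0.5},{"dx":0.106,"dy":-0.151,"wz":-24,"gripper":0.5}]'
python3 -m inch '[{"dx":0.021,"dy":-0.03,"wz":-5,"gripper":0.5},{"dx":0.042,"dy":-0.06,"wz":-10,"gripper":0.5},{"dx":0.063,"dy":-0.09,"wz":-15,"gripper":0.5},{"dx":0.085,"dy":-0.12,"wz":-20,"gripper":0.5},{"dx":0.106,"dy":-0.151,"wz":-24,"gripper":0.5}]'
python3 -m inch '[{"dx":0.021,"dy":-0.03,"wz":-5,"dz":-0.01,"gripper":0.5},{"dx":0.042,"dy":-0.06,"wz":-10,"dz":-0.02,"gripper":0.5},{"dx":0.063,"dy":-0.09,"wz":-15,"dz":-0.03,"gripper":0.5},{"dx":0.085,"dy":-0.12,"wz":-20,"dz":-0.05,"gripper":0.5},{"dx":0.106,"dy":-0.151,"wz":-23.3,"dz":-0.07,"gripper":0.5}]'
```

```text
validation failed for argument at $[0]...
validation failed for argument at $[0]...
validation failed for argument at $[0]...
```

```bash

python3 -m inch '[{"dx":0.021,"dy":-0.03,"dz":0,"wx":0,"wy":0,"wz":-5,"gripper":0.5},{"dx":0.042,"dy":-0.06,"dz":0,"wx":0,"wy":0,"wz":-10,"gripper":0.5},{"dx":0.063,"dy":-0.09,"dz":0,"wx":0,"wy":0,"wz":-15,"gripper":0.5},{"dx":0.085,"dy":-0.12,"dz":0,"wx":0,"wy":0,"wz":-20,"gripper":0.5},{"dx":0.106,"dy":-0.151,"dz":0,"wx":0,"wy":0,"wz":-24,"gripper":0.5}]'
```

```text
clock: 0.52
eef_pos: [282.6, 368.5, 205.2]
eef_rot: [-3.141, 0.0, 2.393]
wrist_force: [0.5, -0.3, 0.2]
finger_gap: 64.3
finger_force: 0.0
```

```bash

python3 -m inch '[{"dx":0.021,"dy":-0.03,"dz":0,"wx":0,"wy":0,"wz":-5,"gripper":0.5},{"dx":0.042,"dy":-0.06,"dz":0,"wx":0,"wy":0,"wz":-10,"gripper":0.5},{"dx":0.063,"dy":-0.09,"dz":0,"wx":0,"wy":0,"wz":-15,"gripper":0.5},{"dx":0.085,"dy":-0.12,"dz":0,"wx":0,"wy":0,"wz":-20,"gripper":0.5},{"dx":0.106,"dy":-0.151,"dz":0,"wx":0,"wy":0,"wz":-24,"gripper":0.5}]'
python3 -m inch '[{"dx":0.021,"dy":-0.03,"dz":-0.01,"wx":0,"wy":0,"wz":-5,"gripper":0.5},{"dx":0.042,"dy":-0.06,"dz":-0.02,"wx":0,"wy":0,"wz":-10,"gripper":0.5},{"dx":0.063,"dy":-0.09,"dz":-0.03,"wx":0,"wy":0,"wz":-15,"gripper":0.5},{"dx":0.085,"dy":-0.12,"dz":-0.05,"wx":0,"wy":0,"wz":-20,"gripper":0.5},{"dx":0.106,"dy":-0.151,"dz":-0.07,"wx":0,"wy":0,"wz":-23,"gripper":0.5}]'
python3 - <<'E'
from h import *
manip.read_state()
s=manip.camera("scene");t=manip.camera("top")
print(manip.read_state()["eef_pos"],proj("top",manip.read_state()["eef_pos"]),proj("scene",manip.read_state()["eef_pos"]))
a=cv2.resize(t[150:260,200:350],(600,440),interpolation=cv2.INTER_CUBIC)[:,:400]
b=cv2.resize(s[110:220,235:335],(400,440),interpolation=cv2.INTER_CUBIC)
cv2.imwrite("pics/c.png",np.hstack([a,b]))
E
```

```text
clock: 0.93
eef_pos: [388.7, 217.4, 205.4]
eef_rot: [-3.142, -0.0, 1.974]
wrist_force: [1.4, 1.0, 0.2]
finger_gap: 47.2
finger_force: 0.0
clock: 1.35
eef_pos: [494.3, 67.3, 135.5]
eef_rot: [3.141, -0.0, 1.572]
wrist_force: [1.4, 0.7, 1.0]
finger_gap: 47.0
finger_force: 0.0
[493.70624751  65.4477211  132.83323452] [272.24322389 210.83936301] [286.21843817 174.55479187]
```

View pics/c.png

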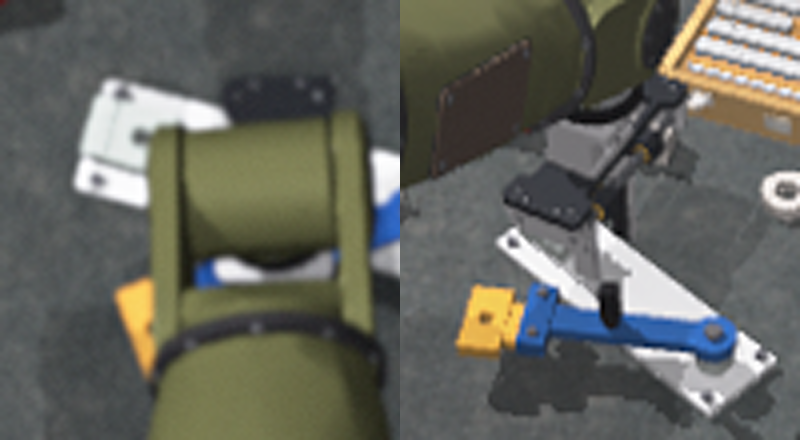

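The scene crop shows the fingers over the knob (about (610,300) in the crop) and nothing else close by. I'll descend around the knob in steps and close lightly.

```bash

python3 -m inch '[{"dx":0,"dy":0,"dz":-0.015,"wx":0,"wy":0,"wz":0,"gripper":0.5},{"dx":0,"dy":0,"dz":-0.025,"wx":0,"wy":0,"wz":0,"gripper":0.5},{"dx":0,"dy":0,"dz":-0.035,"wx":0,"wy":0,"wz":0,"gripper":0.5},{"dx":0,"dy":0,"dz":-0.043,"wx":0,"wy":0,"wz":0,"gripper":0.5},{"dx":0,"dy":0,"dz":-0.05,"wx":0,"wy":0,"wz":0,"gripper":0.5}]' 4
python3 -m inch '[{"dx":0,"dy":0.001,"dz":-0.006,"wx":0,"wy":0,"wz":0,"gripper":0.5},{"dx":0,"dy":0.001,"dz":-0.011,"wx":0,"wy":0,"wz":0,"gripper":0.3},{"dx":0,"dy":0.001,"dz":-0.011,"wx":0,"wy":0,"wz":0,"gripper":0.2},{"dx":0,"dy":0.001,"dz":-0.011,"wx":0,"wy":0,"wz":0,"gripper":0.2},{"dx":0,"dy":0.001,"dz":-0.011,"wx":0,"wy":0,"wz":0,"gripper":0.2}]' 4
python3 -m inch '[{"dx":0,"dy":0,"dz":0,"wx":0,"wy":0,"wz":0,"gripper":0.2},{"dx":0,"dy":0,"dz":0,"wx":0,"wy":0,"wz":0,"gripper":0.2},{"dx":0,"dy":0,"dz":0,"wx":0,"wy":0,"wz":0,"gripper":0.2},{"dx":0,"dy":0,"dz":0,"wx":0,"wy":0,"wz":0,"gripper":0.2},{"dx":0,"dy":0,"dz":0,"wx":0,"wy":0,"wz":0,"gripper":0.2}]' 4
```

```text
clock: 1.87
eef_pos: [493.1, 69.5, 85.4]
eef_rot: [-3.141, -0.0, 1.578]
wrist_force: [0.5, -0.4, -0.1]
finger_gap: 47.2
finger_force: 0.0
clock: 2.28
eef_pos: [493.6, 70.1, 75.4]
eef_rot: [3.141, -0.0, 1.577]
wrist_force: [-0.3, 0.6, -0.4]
finger_gap: 23.6
finger_force: 0.0
clock: 2.7
eef_pos: [493.7, 70.0, 75.4]
eef_rot: [3.141, 0.0, 1.577]
wrist_force: [1.3, -0.3, 3.5]
finger_gap: 20.9
finger_force: 4.0
```

Gripped at 20.9 mm. Next is the swing along the arc.

```bash

python3 -m inch '[{"dx":0.004,"dy":0.0012,"dz":0,"wx":0,"wy":0,"wz":0,"gripper":0.2},{"dx":0.008,"dy":0.0024,"dz":0,"wx":0,"wy":0,"wz":0,"gripper":0.2},{"dx":0.013,"dy":0.0037,"dz":0,"wx":0,"wy":0,"wz":0,"gripper":0.2},{"dx":0.018,"dy":0.0045,"dz":0,"wx":0,"wy":0,"wz":0,"gripper":0.2},{"dx":0.023,"dy":0.0052,"dz":0,"wx":0,"wy":0,"wz":0,"gripper":0.2}]' 6
python3 -m inch '[{"dx":0.005,"dy":0.0003,"dz":0,"wx":0,"wy":0,"wz":0,"gripper":0.2},{"dx":0.01,"dy":0.0003,"dz":0,"wx":0,"wy":0,"wz":0,"gripper":0.2},{"dx":0.015,"dy":0,"dz":0,"wx":0,"wy":0,"wz":0,"gripper":0.2},{"dx":0.02,"dy":-0.0006,"dz":0,"wx":0,"wy":0,"wz":0,"gripper":0.2},{"dx":0.024,"dy":-0.0013,"dz":0,"wx":0,"wy":0,"wz":0,"gripper":0.2}]' 6
python3 -m inch '[{"dx":0.003,"dy":-0.0007,"dz":0,"wx":0,"wy":0,"wz":0,"gripper":0.2},{"dx":0.006,"dy":-0.0014,"dz":0,"wx":0,"wy":0,"wz":0,"gripper":0.2},{"dx":0.009,"dy":-0.0022,"dz":0,"wx":0,"wy":0,"wz":0,"gripper":0.2},{"dx":0.0115,"dy":-0.003,"dz":0,"wx":0,"wy":0,"wz":0,"gripper":0.2},{"dx":0.0115,"dy":-0.003,"dz":0,"wx":0,"wy":0,"wz":0,"gripper":0.2}]' 6
```

```text
clock: 3.12
eef_pos: [515.8, 75.8, 74.9]
eef_rot: [-3.139, -0.001, 1.577]
wrist_force: [-4.4, 3.7, 3.5]
finger_gap: 21.0
finger_force: 6.0
clock: 3.53
eef_pos: [540.0, 74.3, 74.6]
eef_rot: [-3.14, -0.0, 1.577]
wrist_force: [-3.4, 2.8, 0.6]
finger_gap: 21.1
finger_force: 6.0
clock: 3.95
eef_pos: [552.2, 70.7, 74.8]
eef_rot: [3.142, 0.0, 1.576]
wrist_force: [0.0, 2.2, -7.1]
finger_gap: 21.2
finger_force: 6.0
```

```bash

python3 -m inch '[{"dx":0.0016,"dy":-0.0005,"dz":0,"wx":0,"wy":0,"wz":0,"gripper":0.2},{"dx":0.0016,"dy":-0.0005,"dz":0,"wx":0,"wy":0,"wz":0,"gripper":0.2},{"dx":0.0016,"dy":-0.0005,"dz":0,"wx":0,"wy":0,"wz":0,"gripper":0.5},{"dx":0.0016,"dy":-0.0005,"dz":0,"wx":0,"wy":0,"wz":0,"gripper":0.5},{"dx":0.0016,"dy":-0.0005,"dz":0,"wx":0,"wy":0,"wz":0,"gripper":0.5}]' 6
python3 -m inch '[{"dx":0,"dy":0,"dz":0.01,"wx":0,"wy":0,"wz":0,"gripper":0.5},{"dx":0,"dy":0,"dz":0.03,"wx":0,"wy":0,"wz":0,"gripper":0.5},{"dx":0,"dy":-0.02,"dz":0.06,"wx":0,"wy":0,"wz":0,"gripper":0.5},{"dx":0,"dy":-0.06,"dz":0.08,"wx":0,"wy":0,"wz":0,"gripper":0.5},{"dx":0,"dy":-0.1,"dz":0.09,"wx":0,"wy":0,"wz":0,"gripper":0.5}]'
python3 -m inch '[{"dx":0,"dy":-0.04,"dz":0,"wx":0,"wy":0,"wz":0,"gripper":0.5},{"dx":0,"dy":-0.08,"dz":0,"wx":0,"wy":0,"wz":0,"gripper":0.5},{"dx":0,"dy":-0.12,"dz":0,"wx":0,"wy":0,"wz":0,"gripper":0.5},{"dx":0.003,"dy":-0.16,"dz":0,"wx":0,"wy":0,"wz":0,"gripper":0.5},{"dx":0.006,"dy":-0.2,"dz":0,"wx":0,"wy":0,"wz":0,"gripper":0.5}]'
python3 - <<'E'
from h import *
manip.read_state()
s=manip.camera("scene");t=manip.camera("top")
cv2.imwrite("pics/s2.png",s);cv2.imwrite("pics/t2.png",t)
print(manip.read_state()["eef_pos"])
a=cv2.resize(t[160:250,215:315],(400,360),interpolation=cv2.INTER_CUBIC)
b=cv2.resize(s[140:230,240:340],(400,360),interpolation=cv2.INTER_CUBIC)
cv2.imwrite("pics/d.png",np.hstack([a,b]))
E
```

```text
clock: 4.37
eef_pos: [554.0, 70.3, 75.7]
eef_rot: [3.14, 0.0, 1.577]
wrist_force: [-0.2, 0.1, 0.1]
finger_gap: 37.3
finger_force: 0.0
clock: 4.78
eef_pos: [554.3, -27.4, 168.2]
eef_rot: [3.137, 0.001, 1.579]
wrist_force: [0.4, -0.3, -0.0]
finger_gap: 47.1
finger_force: 0.0
clock: 5.2
eef_pos: [559.3, -229.3, 165.9]
eef_rot: [3.14, 0.001, 1.576]
wrist_force: [1.1, 0.4, 1.0]
finger_gap: 47.2
finger_force: 0.0
[ 559.05963678 -232.12232851  165.17239921]
```

View pics/d.png

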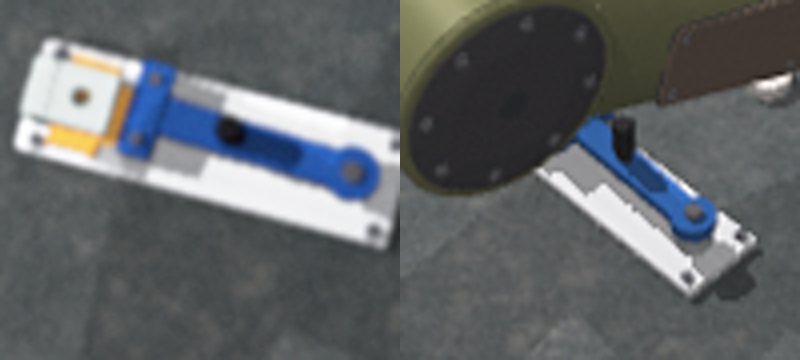

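The tongue is in the fork: brass shows on both sides of the upper lug, whose hole is at crop (81,96), and the knob is at (230,131). Next I go to the pin. Closing on it along x and then along y will centre it both ways and calibrate the cameras.

```bash

python3 -m inch '[{"dx":0.001,"dy":-0.03,"dz":0,"wx":0,"wy":0,"wz":0,"gripper":0.5},{"dx":0.001,"dy":-0.049,"dz":-0.01,"wx":0,"wy":0,"wz":0,"gripper":0.5},{"dx":0.001,"dy":-0.049,"dz":-0.035,"wx":0,"wy":0,"wz":0,"gripper":0.5},{"dx":0.001,"dy":-0.049,"dz":-0.055,"wx":0,"wy":0,"wz":0,"gripper":0.5},{"dx":0.001,"dy":-0.049,"dz":-0.065,"wx":0,"wy":0,"wz":0,"gripper":0.5}]' 3
python3 -m inch '[{"dx":0,"dy":0,"dz":-0.012,"wx":0,"wy":0,"wz":0,"gripper":0.5},{"dx":0,"dy":0,"dz":-0.024,"wx":0,"wy":0,"wz":0,"gripper":0.5},{"dx":0,"dy":0,"dz":-0.034,"wx":0,"wy":0,"wz":0,"gripper":0.4},{"dx":0,"dy":0,"dz":-0.034,"wx":0,"wy":0,"wz":0,"gripper":0.3},{"dx":0,"dy":0,"dz":-0.034,"wx":0,"wy":0,"wz":0,"gripper":0.15}]' 3
python3 -m inch '[{"dx":0,"dy":0,"dz":0,"wx":0,"wy":0,"wz":0,"gripper":0.15},{"dx":0,"dy":0,"dz":0,"wx":0,"wy":0,"wz":0,"gripper":0.15},{"dx":0,"dy":0,"dz":0,"wx":0,"wy":0,"wz":0,"gripper":0.15},{"dx":0,"dy":0,"dz":0,"wx":0,"wy":0,"wz":0,"gripper":0.15},{"dx":0,"dy":0,"dz":0,"wx":0,"wy":0,"wz":0,"gripper":0.15}]' 3
```

```text
clock: 5.72
eef_pos: [559.8, -275.5, 97.7]
eef_rot: [-3.14, -0.001, 1.577]
wrist_force: [-0.1, 0.2, 0.3]
finger_gap: 47.0
finger_force: 0.0
clock: 6.13
eef_pos: [560.5, -276.0, 65.5]
eef_rot: [-3.141, -0.0, 1.577]
wrist_force: [0.4, -0.5, 0.5]
finger_gap: 30.3
finger_force: 0.0
clock: 6.55
eef_pos: [560.9, -276.3, 66.3]
eef_rot: [3.14, 0.001, 1.577]
wrist_force: [1.4, 0.3, 4.8]
finger_gap: 17.9
finger_force: 3.0
```

```bash
python3 - <<'E'
from h import *
t0=cv2.imread("pics/top0.png");t=cv2.imread("pics/t2.png")
for im in(t0,t): print(im[181:187,231:239].tolist())
E
```

```text
[[[231, 232, 227], [229, 230, 222], [213, 216, 208], [198, 201, 194], [199, 201, 193], [211, 213, 205], [224, 225, 217], [230, 232, 226]], [[229, 230, 224], [213, 216, 208], [177, 180, 173], [147, 149, 143], [145, 145, 139], [167, 170, 163], [202, 203, 196], [225, 228, 220]], [[226, 229, 221], [199, 200, 193], [142, 145, 139], [106, 107, 103], [101, 102, 97], [126, 128, 123], [172, 174, 168], [216, 218, 210]], [[226, 228, 220], [193, 196, 190], [132, 134, 129], [90, 92, 87], [90, 92, 87], [113, 113, 108], [169, 169, 163], [214, 216, 210]], [[225, 228, 219], [204, 206, 199], [157, 158, 152], [118, 119, 114], [122, 121, 117], [146, 147, 142], [190, 190, 186], [223, 225, 217]], [[230, 231, 226], [221, 224, 216], [197, 198, 190], [176, 177, 170], [176, 177, 171], [194, 195, 188], [215, 216, 210], [229, 230, 223]]]
[[[236, 236, 232], [233, 234, 229], [223, 226, 218], [209, 210, 203], [208, 211, 203], [219, 222, 215], [232, 233, 228], [235, 236, 231]], [[234, 235, 231], [223, 225, 216], [188, 190, 184], [148, 157, 156], [143, 154, 160], [165, 178, 184], [201, 209, 208], [232, 233, 230]], [[233, 234, 229], [208, 211, 202], [149, 154, 153], [89, 109, 125], [74, 106, 134], [105, 135, 158], [170, 186, 195], [222, 226, 225]], [[233, 234, 230], [203, 204, 197], [132, 137, 139], [69, 92, 113], [61, 91, 120], [95, 122, 142], [164, 180, 186], [221, 227, 223]], [[234, 235, 231], [213, 216, 207], [160, 164, 159], [110, 119, 124], [114, 123, 128], [150, 158, 159], [194, 201, 198], [231, 232, 228]], [[235, 235, 232], [231, 232, 225], [204, 207, 197], [182, 183, 175], [183, 183, 178], [202, 204, 197], [223, 225, 219], [233, 234, 230]]]
```

Pin x is about 560.8. I open the gripper, turn 90° in place and close along y.

```bash

python3 -m inch '[{"dx":0,"dy":0,"dz":0,"wx":0,"wy":0,"wz":0,"gripper":0.5},{"dx":0,"dy":0,"dz":0,"wx":0,"wy":0,"wz":0,"gripper":0.5},{"dx":0,"dy":-0.002,"dz":0,"wx":0,"wy":0,"wz":-6,"gripper":0.5},{"dx":0,"dy":-0.0045,"dz":0,"wx":0,"wy":0,"wz":-12,"gripper":0.5},{"dx":0,"dy":-0.0045,"dz":0,"wx":0,"wy":0,"wz":-18,"gripper":0.5}]' 3
python3 -m inch '[{"dx":0,"dy":0,"dz":0,"wx":0,"wy":0,"wz":-7,"gripper":0.5},{"dx":0,"dy":0,"dz":0,"wx":0,"wy":0,"wz":-14,"gripper":0.5},{"dx":0,"dy":0,"dz":0,"wx":0,"wy":0,"wz":-21,"gripper":0.5},{"dx":0,"dy":0,"dz":0,"wx":0,"wy":0,"wz":-28,"gripper":0.5},{"dx":0,"dy":0,"dz":0,"wx":0,"wy":0,"wz":-35,"gripper":0.5}]' 3
python3 -m inch '[{"dx":0,"dy":0,"dz":0,"wx":0,"wy":0,"wz":-7,"gripper":0.5},{"dx":0,"dy":0,"dz":0,"wx":0,"wy":0,"wz":-14,"gripper":0.5},{"dx":0,"dy":0,"dz":0,"wx":0,"wy":0,"wz":-21,"gripper":0.5},{"dx":0,"dy":0,"dz":0,"wx":0,"wy":0,"wz":-28,"gripper":0.5},{"dx":0,"dy":0,"dz":0,"wx":0,"wy":0,"wz":-35,"gripper":0.5}]' 3
python3 -m inch '[{"dx":0,"dy":0,"dz":0,"wx":0,"wy":0,"wz":-2,"gripper":0.4},{"dx":0,"dy":0,"dz":0,"wx":0,"wy":0,"wz":-2,"gripper":0.3},{"dx":0,"dy":0,"dz":0,"wx":0,"wy":0,"wz":-2,"gripper":0.15},{"dx":0,"dy":0,"dz":0,"wx":0,"wy":0,"wz":-2,"gripper":0.15},{"dx":0,"dy":0,"dz":0,"wx":0,"wy":0,"wz":-2,"gripper":0.15}]' 3
python3 -m inch '[{"dx":0,"dy":0,"dz":0,"wx":0,"wy":0,"wz":0,"gripper":0.15},{"dx":0,"dy":0,"dz":0,"wx":0,"wy":0,"wz":0,"gripper":0.15},{"dx":0,"dy":0,"dz":0,"wx":0,"wy":0,"wz":0,"gripper":0.15},{"dx":0,"dy":0,"dz":0,"wx":0,"wy":0,"wz":0,"gripper":0.15},{"dx":0,"dy":0,"dz":0,"wx":0,"wy":0,"wz":0,"gripper":0.15}]' 3
```

```text
clock: 6.97
eef_pos: [560.2, -280.8, 65.1]
eef_rot: [-3.141, -0.0, 1.257]
wrist_force: [1.3, 0.4, 0.1]
finger_gap: 45.9
finger_force: 0.0
clock: 7.38
eef_pos: [560.2, -280.5, 65.1]
eef_rot: [-3.141, 0.0, 0.646]
wrist_force: [0.1, 0.1, 0.0]
finger_gap: 46.8
finger_force: 0.0
clock: 7.8
eef_pos: [560.2, -280.5, 65.0]
eef_rot: [-3.141, 0.001, 0.035]
wrist_force: [0.7, 0.6, -1.0]
finger_gap: 47.2
finger_force: 0.0
clock: 8.22
eef_pos: [560.4, -280.6, 65.4]
eef_rot: [-3.142, 0.0, 0.007]
wrist_force: [1.1, -1.0, -0.9]
finger_gap: 18.1
finger_force: 3.0
clock: 8.63
eef_pos: [560.4, -280.5, 65.4]
eef_rot: [-3.141, 0.0, 0.006]
wrist_force: [0.1, -0.0, -0.6]
finger_gap: 17.5
finger_force: 3.0
```

```bash

python3 -m inch '[{"dx":0,"dy":0,"dz":0,"wx":0,"wy":0,"wz":0,"gripper":0.1},{"dx":0,"dy":0,"dz":0.01,"wx":0,"wy":0,"wz":0,"gripper":0.1},{"dx":0,"dy":0,"dz":0.03,"wx":0,"wy":0,"wz":0,"gripper":0.1},{"dx":0,"dy":0,"dz":0.06,"wx":0,"wy":0,"wz":0,"gripper":0.1},{"dx":0,"dy":0,"dz":0.09,"wx":0,"wy":0,"wz":0,"gripper":0.1}]' 15
python3 -m inch '[{"dx":0,"dy":0.01,"dz":0.02,"wx":0,"wy":0,"wz":0,"gripper":0.1},{"dx":0,"dy":0.04,"dz":0.03,"wx":0,"wy":0,"wz":0,"gripper":0.1},{"dx":0.003,"dy":0.075,"dz":0.03,"wx":0,"wy":0,"wz":0,"gripper":0.1},{"dx":0.005,"dy":0.11,"dz":0.03,"wx":0,"wy":0,"wz":0,"gripper":0.1},{"dx":0.007,"dy":0.15,"dz":0.03,"wx":0,"wy":0,"wz":0,"gripper":0.1}]'
python3 -m inch '[{"dx":0.003,"dy":0.035,"dz":0,"wx":0,"wy":0,"wz":0,"gripper":0.1},{"dx":0.005,"dy":0.07,"dz":0,"wx":0,"wy":0,"wz":0,"gripper":0.1},{"dx":0.007,"dy":0.105,"dz":0,"wx":0,"wy":0,"wz":0,"gripper":0.1},{"dx":0.01,"dy":0.14,"dz":0,"wx":0,"wy":0,"wz":0,"gripper":0.1},{"dx":0.01,"dy":0.17,"dz":0,"wx":0,"wy":0,"wz":0,"gripper":0.1}]'
python3 -m inch '[{"dx":0.003,"dy":0.03,"dz":0,"wx":0,"wy":0,"wz":0,"gripper":0.1},{"dx":0.003,"dy":0.06,"dz":0,"wx":0,"wy":0,"wz":0,"gripper":0.1},{"dx":0.004,"dy":0.09,"dz":0,"wx":0,"wy":0,"wz":0,"gripper":0.1},{"dx":0.004,"dy":0.12,"dz":0,"wx":0,"wy":0,"wz":0,"gripper":0.1},{"dx":0.004,"dy":0.135,"dz":0,"wx":0,"wy":0,"wz":0,"gripper":0.1}]'
python3 - <<'E'
from h import *
s=manip.camera("scene");t=manip.camera("top")
print(manip.read_state()["eef_pos"])
a=cv2.resize(t[130:250,195:315],(480,480),interpolation=cv2.INTER_CUBIC)[:,:360]
b=cv2.resize(s[100:210,230:330],(436,480),interpolation=cv2.INTER_CUBIC)
cv2.imwrite("pics/e.png",np.hstack([a,b]))
E
```

```text
clock: 9.05
eef_pos: [560.1, -280.4, 156.8]
eef_rot: [-3.141, 0.001, 0.006]
wrist_force: [0.1, -0.3, -1.0]
finger_gap: 18.0
finger_force: 15.0
clock: 9.47
eef_pos: [567.2, -129.6, 186.5]
eef_rot: [3.141, -0.001, 0.005]
wrist_force: [1.2, 0.5, -1.7]
finger_gap: 17.7
finger_force: 15.0
clock: 9.88
eef_pos: [577.4, 41.7, 186.4]
eef_rot: [-3.141, -0.001, 0.006]
wrist_force: [0.1, -0.5, -0.6]
finger_gap: 17.9
finger_force: 15.0
clock: 10.3
eef_pos: [581.0, 177.4, 186.2]
eef_rot: [-3.141, -0.0, 0.008]
wrist_force: [0.2, 0.4, -0.9]
finger_gap: 17.7
finger_force: 15.0
[581.15815331 176.39490485 185.87705791]
```

View pics/e.png

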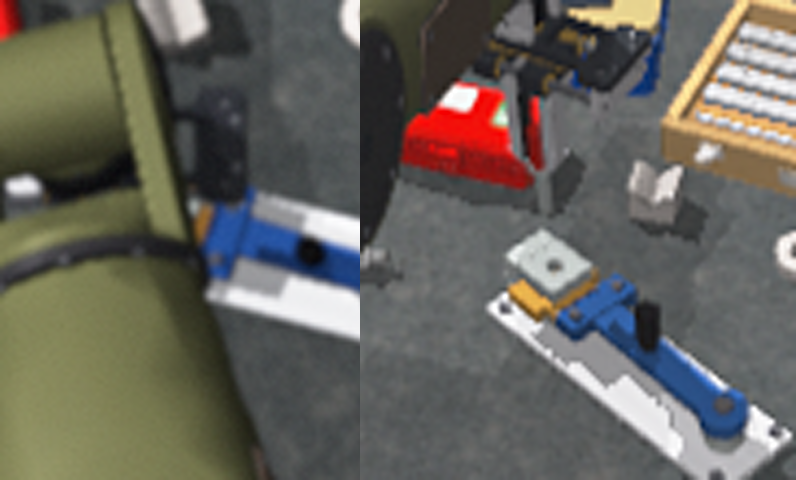

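The scene crop shows the pin hanging upright with its tip at about (546,212) in the crop, above the fork hole at (553,265). I'll compare where the tip is seen with where it should be.

```bash
python3 - <<'E'
from h import *
X=np.array([581.1,176.5,128.6]); print("tip pred",proj("scene",X)," seen ~272.4,148.6")
s=manip.camera("scene")
g=cv2.cvtColor(s,cv2.COLOR_BGR2GRAY); print(g[138:152,264:284])
for q in([581.5,175,66],[581.8,172.7,66]): print("fork",q,proj("scene",q)," seen 274.1,160.5")
E
```

```text
tip pred [271.86476563 148.01663256]  seen ~272.4,148.6
[[ 56  65  62  72  96 116  62  67  87 121 113  74  58  60  62  62  61  70
  102 105]
 [ 51  57  59  57  69 101 108 114 116 113  87  58  59  59  60  62  66  90
  100  97]
 [ 55  55  56  56  54  69 103 110 113  99  59  56  59  58  59  60  64  95
   94  91]
 [ 56  58  55  55  56  58  85 104 105  95  53  56  57  60  58  57  62  92
   90  92]
 [ 60  59  54  56  58  61  88 105 105  95  57  54  60  63  56  63  89  92
   91  92]
 [ 66  69  71  63  69  72  83 104 105  99  77  58  60  59  56  70  98  91
   91  93]
 [ 66  70  68  68  76  76  71 105 106 100  73  59  56  54  59  83  89  83
   86  92]
 [ 68  71  72  74  78  75  64  96 106  97  67  56  55  59  83  88  85  88
   93  95]
 [ 70  69  72  75  74  65  66  95 106  99  70  58  57  67  88  88  89  96
   99 100]
 [ 93  69  70  71  72  66  62  88 106 100  76  56  64  98  98  97 100  95
   96 100]
 [107 101 100  97  96  67  57  77 100 102  78  54  64  96  92  96 103  90
   93  98]
 [111 117 115 102 101  93  90  94  97  78  75  91  92  96  87  90  98  90
   90  98]
 [109 114 109  98  98 102 107 108 105  95  95 102 100 101 102 104  96  95
   94  96]
 [103 106 101 100 102 104 104 105 105 103 102 103 102 103 104  97  92  93
   97  96]]
fork [581.5, 175, 66] [273.50620143 160.30615605]  seen 274.1,160.5
fork [581.8, 172.7, 66] [274.08855341 160.47184333]  seen 274.1,160.5
```

```bash

python3 -m inch '[{"dx":0.0005,"dy":-0.0018,"dz":-0.02,"wx":0,"wy":0,"wz":0,"gripper":0.1},{"dx":0.0005,"dy":-0.0018,"dz":-0.04,"wx":0,"wy":0,"wz":0,"gripper":0.1},{"dx":0.0005,"dy":-0.0018,"dz":-0.05,"wx":0,"wy":0,"wz":0,"gripper":0.1},{"dx":0.0005,"dy":-0.0018,"dz":-0.056,"wx":0,"wy":0,"wz":0,"gripper":0.1},{"dx":0.0005,"dy":-0.0018,"dz":-0.058,"wx":0,"wy":0,"wz":0,"gripper":0.1}]'
python3 -m inch '[{"dx":0,"dy":0,"dz":-0.001,"wx":0,"wy":0,"wz":0,"gripper":0.1},{"dx":0,"dy":0,"dz":-0.002,"wx":0,"wy":0,"wz":0,"gripper":0.1},{"dx":0,"dy":0,"dz":-0.003,"wx":0,"wy":0,"wz":0,"gripper":0.1},{"dx":0,"dy":0,"dz":-0.004,"wx":0,"wy":0,"wz":0,"gripper":0.1},{"dx":0,"dy":0,"dz":-0.005,"wx":0,"wy":0,"wz":0,"gripper":0.1}]'
```

```text
clock: 10.87
eef_pos: [581.9, 171.7, 127.0]
eef_rot: [3.141, 0.001, 0.005]
wrist_force: [-0.3, -0.2, -0.1]
finger_gap: 17.9
finger_force: 15.0
clock: 11.28
eef_pos: [582.1, 172.7, 122.7]
eef_rot: [-3.141, -0.001, 0.006]
wrist_force: [0.2, -0.4, -0.7]
finger_gap: 17.2
finger_force: 15.0
```

```bash

python3 -m inch '[{"dx":0,"dy":0,"dz":0.003,"wx":0,"wy":0,"wz":0,"gripper":0.1},{"dx":-0.0003,"dy":0.0017,"dz":0.003,"wx":0,"wy":0,"wz":0,"gripper":0.1},{"dx":-0.0003,"dy":0.0017,"dz":0.001,"wx":0,"wy":0,"wz":0,"gripper":0.1},{"dx":-0.0003,"dy":0.0017,"dz":-0.0005,"wx":0,"wy":0,"wz":0,"gripper":0.1},{"dx":-0.0003,"dy":0.0017,"dz":-0.0015,"wx":0,"wy":0,"wz":0,"gripper":0.1}]'
python3 -m inch '[{"dx":0,"dy":0,"dz":-0.0005,"wx":0,"wy":0,"wz":0,"gripper":0.1},{"dx":0,"dy":0,"dz":-0.001,"wx":0,"wy":0,"wz":0,"gripper":0.1},{"dx":0,"dy":0,"dz":-0.0015,"wx":0,"wy":0,"wz":0,"gripper":0.1},{"dx":0,"dy":0,"dz":-0.002,"wx":0,"wy":0,"wz":0,"gripper":0.1},{"dx":0,"dy":0,"dz":-0.002,"wx":0,"wy":0,"wz":0,"gripper":0.1}]'
```

```text
clock: 11.7
eef_pos: [581.5, 174.4, 120.6]
eef_rot: [3.142, 0.0, 0.006]
wrist_force: [-0.3, -0.2, -0.9]
finger_gap: 17.7
finger_force: 15.0
clock: 12.12
eef_pos: [581.7, 174.3, 118.9]
eef_rot: [-3.142, 0.0, 0.006]
wrist_force: [-0.1, 0.5, -0.8]
finger_gap: 17.4
finger_force: 15.0
```

In the upper hole without any resistance. Continuing gently towards the tongue.

```bash

python3 -m inch '[{"dx":0,"dy":0,"dz":-0.002,"wx":0,"wy":0,"wz":0,"gripper":0.1},{"dx":0,"dy":0,"dz":-0.004,"wx":0,"wy":0,"wz":0,"gripper":0.1},{"dx":0,"dy":0,"dz":-0.006,"wx":0,"wy":0,"wz":0,"gripper":0.1},{"dx":0,"dy":0,"dz":-0.008,"wx":0,"wy":0,"wz":0,"gripper":0.1},{"dx":0,"dy":0,"dz":-0.009,"wx":0,"wy":0,"wz":0,"gripper":0.1}]'
python3 -m inch '[{"dx":0,"dy":0,"dz":-0.0005,"wx":0,"wy":0,"wz":0,"gripper":0.1},{"dx":0,"dy":0,"dz":-0.001,"wx":0,"wy":0,"wz":0,"gripper":0.1},{"dx":0,"dy":0,"dz":-0.0015,"wx":0,"wy":0,"wz":0,"gripper":0.1},{"dx":0,"dy":0,"dz":-0.002,"wx":0,"wy":0,"wz":0,"gripper":0.1},{"dx":0,"dy":0,"dz":-0.002,"wx":0,"wy":0,"wz":0,"gripper":0.1}]'
```

```text
clock: 12.53
eef_pos: [581.5, 174.3, 109.5]
eef_rot: [3.141, 0.0, 0.006]
wrist_force: [0.1, -1.1, -0.8]
finger_gap: 17.5
finger_force: 15.0
clock: 12.95
eef_pos: [581.6, 174.3, 107.9]
eef_rot: [3.142, 0.0, 0.006]
wrist_force: [-0.3, -0.0, -0.8]
finger_gap: 17.8
finger_force: 15.0
```

```bash

python3 -m inch '[{"dx":0,"dy":0,"dz":-0.0005,"wx":0,"wy":0,"wz":0,"gripper":0.1},{"dx":0,"dy":0,"dz":-0.001,"wx":0,"wy":0,"wz":0,"gripper":0.1},{"dx":0,"dy":0,"dz":-0.0015,"wx":0,"wy":0,"wz":0,"gripper":0.1},{"dx":0,"dy":0,"dz":-0.002,"wx":0,"wy":0,"wz":0,"gripper":0.1},{"dx":0,"dy":0,"dz":-0.002,"wx":0,"wy":0,"wz":0,"gripper":0.1}]' 8
```

```text
clock: 13.37
eef_pos: [582.1, 174.4, 106.8]
eef_rot: [-3.141, -0.001, 0.006]
wrist_force: [-0.8, 0.2, 6.4]
finger_gap: 17.6
finger_force: 8.0
```

Contact with the tongue at 6 N, so the pin is standing in the upper hole. I release it and work the arm by the knob.

```bash

python3 -m inch '[{"dx":0,"dy":0,"dz":0.0003,"wx":0,"wy":0,"wz":0,"gripper":0.5},{"dx":0,"dy":0,"dz":0.0003,"wx":0,"wy":0,"wz":0,"gripper":0.5},{"dx":0,"dy":0,"dz":0.0003,"wx":0,"wy":0,"wz":0,"gripper":0.5},{"dx":0,"dy":0,"dz":0.01,"wx":0,"wy":0,"wz":0,"gripper":0.5},{"dx":0,"dy":0,"dz":0.04,"wx":0,"wy":0,"wz":0,"gripper":0.5}]'
python3 -m inch '[{"dx":0,"dy":0,"dz":0.015,"wx":0,"wy":0,"wz":7,"gripper":0.5},{"dx":-0.005,"dy":-0.02,"dz":0.015,"wx":0,"wy":0,"wz":14,"gripper":0.5},{"dx":-0.01,"dy":-0.045,"dz":0.015,"wx":0,"wy":0,"wz":21,"gripper":0.5},{"dx":-0.02,"dy":-0.075,"dz":0.01,"wx":0,"wy":0,"wz":28,"gripper":0.5},{"dx":-0.0275,"dy":-0.104,"dz":0,"wx":0,"wy":0,"wz":35,"gripper":0.5}]'
python3 -m inch '[{"dx":0,"dy":0,"dz":-0.01,"wx":0,"wy":0,"wz":7,"gripper":0.5},{"dx":0,"dy":0,"dz":-0.02,"wx":0,"wy":0,"wz":14,"gripper":0.5},{"dx":0,"dy":0,"dz":-0.025,"wx":0,"wy":0,"wz":21,"gripper":0.5},{"dx":0,"dy":0,"dz":-0.03,"wx":0,"wy":0,"wz":28,"gripper":0.5},{"dx":0,"dy":0,"dz":-0.03,"wx":0,"wy":0,"wz":35,"gripper":0.5}]'
python3 -m inch '[{"dx":0,"dy":0,"dz":0,"wx":0,"wy":0,"wz":7,"gripper":0.5},{"dx":0,"dy":0,"dz":0,"wx":0,"wy":0,"wz":14,"gripper":0.5},{"dx":0,"dy":0,"dz":0,"wx":0,"wy":0,"wz":20,"gripper":0.5},{"dx":0,"dy":0,"dz":0,"wx":0,"wy":0,"wz":20,"gripper":0.5},{"dx":0,"dy":0,"dz":0,"wx":0,"wy":0,"wz":20,"gripper":0.5}]'
python3 - <<'E'
from h import *
s=manip.camera("scene");print(manip.read_state()["eef_pos"])
print(blobs(s,(0,120,80),(8,255,255),(245,90,300,170),4))
for z in(60,44,26): print(z,proj("scene",[581.6,174.3,66+z-4]))
cv2.imwrite("pics/f.png",cv2.resize(s[90:220,230:340],(660,600)[:2],interpolation=cv2.INTER_CUBIC))
E
```

```text
clock: 13.78
eef_pos: [579.9, 173.9, 142.8]
eef_rot: [3.14, 0.007, 0.006]
wrist_force: [-0.5, -0.3, -0.1]
finger_gap: 45.9
finger_force: 0.0
clock: 14.2
eef_pos: [554.1, 69.4, 147.4]
eef_rot: [3.14, -0.002, 0.624]
wrist_force: [0.4, -1.4, -0.1]
finger_gap: 46.9
finger_force: 0.0
clock: 14.62
eef_pos: [553.9, 70.2, 115.6]
eef_rot: [-3.141, 0.0, 1.233]
wrist_force: [0.1, 0.1, 0.4]
finger_gap: 47.2
finger_force: 0.0
clock: 15.03
eef_pos: [554.3, 70.3, 116.4]
eef_rot: [3.141, -0.0, 1.573]
wrist_force: [-0.1, -0.1, 0.3]
finger_gap: 46.8
finger_force: 0.0
[554.26737163  70.32819405 116.31840668]
[(np.int32(21), [266.9, 140.7], [263, 138, 9, 5]), (np.int32(22), [269.8, 149.4], [268, 146, 5, 10])]
60 [272.60077261 149.46015488]
44 [272.91610207 152.63065255]
26 [273.26539409 156.141765  ]
```

View pics/f.png

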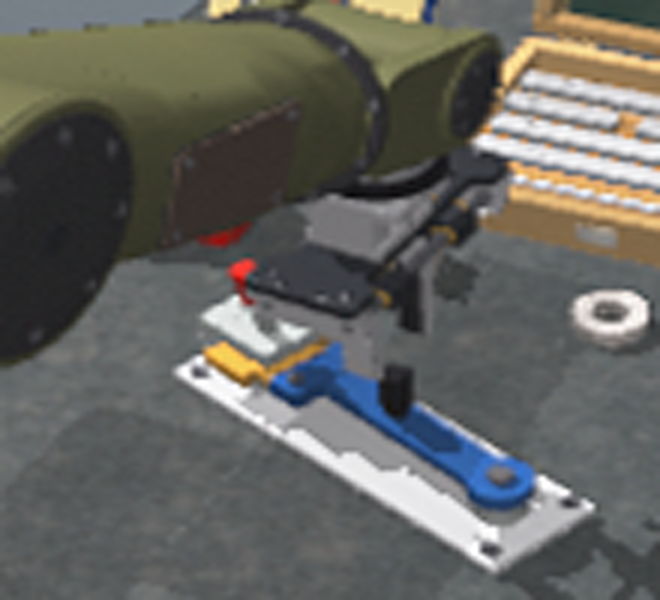

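The pin is standing in the fork. Its red head is visible at about (244,270) in the crop, next to the gripper. I close on the knob and sweep gently.

```bash

python3 -m inch '[{"dx":0,"dy":-0.002,"dz":-0.015,"wx":0,"wy":0,"wz":0,"gripper":0.5},{"dx":0,"dy":-0.002,"dz":-0.03,"wx":0,"wy":0,"wz":0,"gripper":0.4},{"dx":0,"dy":-0.002,"dz":-0.041,"wx":0,"wy":0,"wz":0,"gripper":0.3},{"dx":0,"dy":-0.002,"dz":-0.041,"wx":0,"wy":0,"wz":0,"gripper":0.2},{"dx":0,"dy":-0.002,"dz":-0.041,"wx":0,"wy":0,"wz":0,"gripper":0.2}]' 4
python3 -m inch '[{"dx":0,"dy":0,"dz":0,"wx":0,"wy":0,"wz":0,"gripper":0.2},{"dx":0,"dy":0,"dz":0,"wx":0,"wy":0,"wz":0,"gripper":0.2},{"dx":0,"dy":0,"dz":0,"wx":0,"wy":0,"wz":0,"gripper":0.2},{"dx":0,"dy":0,"dz":0,"wx":0,"wy":0,"wz":0,"gripper":0.2},{"dx":0,"dy":0,"dz":0,"wx":0,"wy":0,"wz":0,"gripper":0.2}]' 4
python3 -m inch '[{"dx":0.0002,"dy":-0.0001,"dz":0,"wx":0,"wy":0,"wz":0,"gripper":0.2},{"dx":0.0004,"dy":-0.0001,"dz":0,"wx":0,"wy":0,"wz":0,"gripper":0.2},{"dx":0.0006,"dy":-0.0002,"dz":0,"wx":0,"wy":0,"wz":0,"gripper":0.2},{"dx":0.0008,"dy":-0.0003,"dz":0,"wx":0,"wy":0,"wz":0,"gripper":0.2},{"dx":0.001,"dy":-0.0004,"dz":0,"wx":0,"wy":0,"wz":0,"gripper":0.2}]' 5
python3 -c "
from h import *
s=manip.camera('scene');print(blobs(s,(0,120,80),(8,255,255),(245,90,300,170),3));print(manip.read_state()['eef_pos'])"
```

```text
clock: 15.5
eef_pos: [554.1, 68.3, 74.9]
eef_rot: [-3.141, 0.0, 1.575]
wrist_force: [0.4, -0.1, -0.1]
finger_gap: 23.6
finger_force: 0.0
clock: 15.92
eef_pos: [554.2, 68.3, 75.3]
eef_rot: [3.141, -0.0, 1.577]
wrist_force: [-1.5, -1.4, -0.9]
finger_gap: 20.7
finger_force: 4.0
clock: 16.33
eef_pos: [555.3, 68.0, 75.2]
eef_rot: [3.141, -0.0, 1.577]
wrist_force: [-3.7, 0.9, 2.8]
finger_gap: 21.2
finger_force: 5.0
[(np.int32(32), [273.1, 152.3], [271, 149, 5, 9])]
[555.33499154  67.98749651  75.19195372]
```

The head has dropped by about 3 px, which matches the pin being through the tongue and caught on the lower rim. I'll ease the arm back a little and look for another drop.

```bash

L="from h import *
s=manip.camera('scene');print(blobs(s,(0,120,80),(8,255,255),(245,90,300,170),3));print(manip.read_state()['wrist_force'])"
python3 -m inch '[{"dx":-0.0001,"dy":0,"dz":0,"wx":0,"wy":0,"wz":0,"gripper":0.2},{"dx":-0.0002,"dy":0,"dz":0,"wx":0,"wy":0,"wz":0,"gripper":0.2},{"dx":-0.0003,"dy":0.0001,"dz":0,"wx":0,"wy":0,"wz":0,"gripper":0.2},{"dx":-0.0004,"dy":0.0001,"dz":0,"wx":0,"wy":0,"wz":0,"gripper":0.2},{"dx":-0.0005,"dy":0.0002,"dz":0,"wx":0,"wy":0,"wz":0,"gripper":0.2}]' 5; python3 -c "$L"
python3 -m inch '[{"dx":-0.0001,"dy":0,"dz":0,"wx":0,"wy":0,"wz":0,"gripper":0.2},{"dx":-0.0002,"dy":0,"dz":0,"wx":0,"wy":0,"wz":0,"gripper":0.2},{"dx":-0.0003,"dy":0.0001,"dz":0,"wx":0,"wy":0,"wz":0,"gripper":0.2},{"dx":-0.0004,"dy":0.0001,"dz":0,"wx":0,"wy":0,"wz":0,"gripper":0.2},{"dx":-0.0005,"dy":0.0002,"dz":0,"wx":0,"wy":0,"wz":0,"gripper":0.2}]' 5; python3 -c "$L"
python3 -m inch '[{"dx":-0.0001,"dy":0,"dz":0,"wx":0,"wy":0,"wz":0,"gripper":0.2},{"dx":-0.0002,"dy":0,"dz":0,"wx":0,"wy":0,"wz":0,"gripper":0.2},{"dx":-0.0003,"dy":0.0001,"dz":0,"wx":0,"wy":0,"wz":0,"gripper":0.2},{"dx":-0.0004,"dy":0.0001,"dz":0,"wx":0,"wy":0,"wz":0,"gripper":0.2},{"dx":-0.0005,"dy":0.0002,"dz":0,"wx":0,"wy":0,"wz":0,"gripper":0.2}]' 5; python3 -c "$L"
```

```text
clock: 16.8
eef_pos: [555.2, 68.0, 75.2]
eef_rot: [3.14, 0.0, 1.577]
wrist_force: [2.7, -1.4, 3.6]
finger_gap: 20.6
finger_force: 5.0
[(np.int32(22), [273.4, 153.7], [272, 151, 5, 7])]
[ 1.58597187 -0.29478947  3.18197745]
clock: 17.27
eef_pos: [554.5, 68.3, 75.2]
eef_rot: [3.141, 0.0, 1.577]
wrist_force: [5.3, -0.9, 4.5]
finger_gap: 20.8
finger_force: 5.0
[(np.int32(23), [273.7, 153.3], [272, 151, 5, 6])]
[ 4.65170941 -0.48843986  5.58268233]
clock: 17.73
eef_pos: [554.1, 68.5, 75.2]
eef_rot: [3.14, 0.0, 1.577]
wrist_force: [6.2, -0.9, 4.0]
finger_gap: 21.0
finger_force: 5.0
[(np.int32(18), [273.2, 153.9], [272, 152, 4, 6])]
[ 5.59674861 -1.6875207   3.52846749]
```

```bash

L="from h import *
s=manip.camera('scene');print(blobs(s,(0,120,80),(8,255,255),(255,130,300,175),3));print(manip.read_state()['wrist_force'])
g=s[143:164,266:282].astype(int);print(g[:,:,2]-g[:,:,1])
for z in(60,44,26): print(z,proj('scene',[581.6,174.3,66+z-4]),proj('scene',[581.6,174.3,66+z+14]))"
python3 -m inch '[{"dx":0.0002,"dy":0,"dz":0,"wx":0,"wy":0,"wz":0,"gripper":0.2},{"dx":0.0004,"dy":0,"dz":0,"wx":0,"wy":0,"wz":0,"gripper":0.2},{"dx":0.0004,"dy":0,"dz":0,"wx":0,"wy":0,"wz":0,"gripper":0.5},{"dx":0.0004,"dy":0,"dz":0,"wx":0,"wy":0,"wz":0,"gripper":0.5},{"dx":0.0004,"dy":0,"dz":0,"wx":0,"wy":0,"wz":0,"gripper":0.5}]' 5
python3 -m inch '[{"dx":0,"dy":0,"dz":0.02,"wx":0,"wy":0,"wz":0,"gripper":0.5},{"dx":0,"dy":0,"dz":0.05,"wx":0,"wy":0,"wz":0,"gripper":0.5},{"dx":0,"dy":-0.03,"dz":0.08,"wx":0,"wy":0,"wz":0,"gripper":0.5},{"dx":0,"dy":-0.06,"dz":0.1,"wx":0,"wy":0,"wz":0,"gripper":0.5},{"dx":0,"dy":-0.08,"dz":0.1,"wx":0,"wy":0,"wz":0,"gripper":0.5}]' 5; python3 -c "$L"
```

```text
clock: 18.2
eef_pos: [553.3, 68.6, 74.2]
eef_rot: [-3.139, -0.0, 1.577]
wrist_force: [0.2, -0.2, 0.6]
finger_gap: 37.3
finger_force: 0.0
clock: 18.62
eef_pos: [555.1, -13.2, 179.1]
eef_rot: [3.136, 0.001, 1.577]
wrist_force: [0.6, 0.4, 1.0]
finger_gap: 46.9
finger_force: 0.0
[(np.int32(36), [273.5, 156.0], [272, 152, 4, 9])]
[-0.04682128 -2.50931656  0.00429167]
[[  8   9   8   7   7   8   8   8   4   1  -1  -3  -1  -3  -4  -2]
 [  5   4   8   8   8   9   5  -1  -1  -1  -3  -3  -2  -3  -4  -2]
 [  1   1   8   7   4  -1  -1  -1  -2  -1  -2  -3  -4  -6  -2  -2]
 [  1   4   6   2   0  -3  -2  -1  -2  -2  -1  -3  -4  -5  -2  -3]
 [  6   4   1   0  -1  -1  -1  -1  -1   0  -2  -2  -5  -4  -2  -2]
 [ -2  -1  -3  -2  -2  -1  -1   1  -2  -1  -2  -2  -5  -2  -3  -4]
 [ -4  -4  -3  -4  -5  -5  -4  -3  -5  -5  -4  -5  -4  -4  -5  -2]
 [ -2  -3  -1  -4  -4  -6  -8 -10  -8  -8  -7  -6  -3  -4  -3  -2]
 [ -3  -2  -2  -3  -4 -11   0  67  26  25  -8  -6  -3  -2  -2  -3]
 [ -3  -3  -2  -3   2  55 165 183 169 133 -12  -5  -3  -3  -3  -5]
 [ -2  -3  -2  -7   5  90 220 211 211 172  11  -8  -4  -5  -5  -6]
 [ -4  -5  -5  -9  -4  77 197 189 181 123  24 -10  -4  -4  -4  -3]
 [ -7  -6  -4  -5  -6  60 131 129 120  74  23  -6  -4  -5  -3  -2]
 [ -7  -4  -3  -5  -5  33 108 106 101  79  27  -9  -4  -7  -3  -2]
 [ -3  -4  -4  -4  -3  25 112 108 105  84  27 -10  -3  11  -6  -4]
 [ -3  -4  -3  -5  -5  -2 110 107 105  91  23 -10  -5   0  13  12]
 [ -4  -3  -3  -2  -6 -10 113 110 104  97  26 -10  -5  -4   1  15]
 [ -5  -3  -3  -3  -5  -5  88 116 108  97  36  -7  -8  -4  -3   0]
 [ -6  -7  -3  -2  -5  -6   8  29  60  44   3  -4  -7  -4  -4  -7]
 [ -4  -5  -7  -3  -4  -7  -6   5   8   8  -5  -4  -4  -7  -7  -5]
 [ -6   0  -8  -8  -4  -3  -6  -6  -8  -4  -5  -3  -5  -4  -4  -4]]
60 [272.60077261 149.46015488] [272.24044414 145.83630563]
44 [272.91610207 152.63065255] [272.5610304  149.06051209]
26 [273.26539409 156.141765  ] [272.91610207 152.63065255]
```

The head centroid is at (273.5,156.0), and fully home is predicted at (273.3,156.1). One close look to check.

```bash
python3 -c "
from h import *
s=manip.camera('scene');t=manip.camera('top')
r=lambda q:cv2.resize(q,(400,400),interpolation=cv2.INTER_CUBIC)
cv2.imwrite('pics/g.png',np.hstack([r(s[140:190,250:300]),r(t[160:220,215:275])]))"
```

```text
(no output)
```

View pics/g.png

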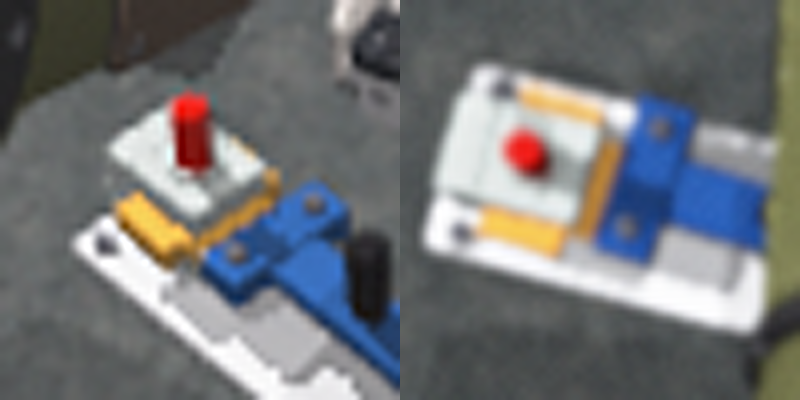

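It looks home, with the collar on the lug (head at (192,130) in the left crop). A light touch on the head with closed fingers will check the height.

```bash

python3 -m inch '[{"dx":0.006,"dy":0.037,"dz":-0.01,"wx":0,"wy":0,"wz":0,"gripper":0},{"dx":0.012,"dy":0.075,"dz":-0.02,"wx":0,"wy":0,"wz":0,"gripper":0},{"dx":0.018,"dy":0.112,"dz":-0.03,"wx":0,"wy":0,"wz":0,"gripper":0},{"dx":0.024,"dy":0.15,"dz":-0.04,"wx":0,"wy":0,"wz":0,"gripper":0},{"dx":0.028,"dy":0.187,"dz":-0.05,"wx":0,"wy":0,"wz":0,"gripper":0}]' 5
python3 -m inch '[{"dx":0,"dy":0,"dz":-0.006,"wx":0,"wy":0,"wz":0,"gripper":0},{"dx":0,"dy":0,"dz":-0.011,"wx":0,"wy":0,"wz":0,"gripper":0},{"dx":0,"dy":0,"dz":-0.014,"wx":0,"wy":0,"wz":0,"gripper":0},{"dx":0,"dy":0,"dz":-0.016,"wx":0,"wy":0,"wz":0,"gripper":0},{"dx":0,"dy":0,"dz":-0.016,"wx":0,"wy":0,"wz":0,"gripper":0}]'

```

```text
clock: 19.18
eef_pos: [581.2, 178.5, 123.4]
eef_rot: [-3.14, 0.0, 1.577]
wrist_force: [0.5, 0.0, 0.7]
finger_gap: 17.3
finger_force: 0.0
clock: 19.6
eef_pos: [581.9, 174.6, 108.7]
eef_rot: [-3.141, 0.0, 1.575]
wrist_force: [0.0, -0.7, -0.8]
finger_gap: 0.3
finger_force: 0.0
```

```bash

python3 -m inch '[{"dx":0,"dy":0,"dz":-0.0005,"wx":0,"wy":0,"wz":0,"gripper":0},{"dx":0,"dy":0,"dz":-0.001,"wx":0,"wy":0,"wz":0,"gripper":0},{"dx":0,"dy":0,"dz":-0.0015,"wx":0,"wy":0,"wz":0,"gripper":0},{"dx":0,"dy":0,"dz":-0.002,"wx":0,"wy":0,"wz":0,"gripper":0},{"dx":0,"dy":0,"dz":-0.002,"wx":0,"wy":0,"wz":0,"gripper":0}]'
python3 -m inch '[{"dx":0,"dy":0,"dz":-0.0003,"wx":0,"wy":0,"wz":0,"gripper":0},{"dx":0,"dy":0,"dz":-0.0006,"wx":0,"wy":0,"wz":0,"gripper":0},{"dx":0,"dy":0,"dz":-0.0009,"wx":0,"wy":0,"wz":0,"gripper":0},{"dx":0,"dy":0,"dz":-0.001,"wx":0,"wy":0,"wz":0,"gripper":0},{"dx":0,"dy":0,"dz":-0.001,"wx":0,"wy":0,"wz":0,"gripper":0}]'
```

```text
clock: 20.02
eef_pos: [582.1, 175.4, 107.0]
eef_rot: [3.141, -0.0, 1.576]
wrist_force: [1.8, -0.1, 0.0]
finger_gap: 0.7
finger_force: 0.0
clock: 20.43
eef_pos: [582.2, 175.5, 106.3]
eef_rot: [3.141, -0.0, 1.577]
wrist_force: [-1.1, -0.3, 5.2]
finger_gap: 0.7
finger_force: 2.5
```

Contact at 106 mm is exactly the seated height, so the collar is home. Retreating and handing in.

```bash

python3 -m inch '[{"dx":0,"dy":0,"dz":0.01,"wx":0,"wy":0,"wz":0,"gripper":0},{"dx":0,"dy":0,"dz":0.03,"wx":0,"wy":0,"wz":0,"gripper":0},{"dx":0,"dy":0,"dz":0.06,"wx":0,"wy":0,"wz":0,"gripper":0},{"dx":0,"dy":0,"dz":0.08,"wx":0,"wy":0,"wz":0,"gripper":0},{"dx":0,"dy":0,"dz":0.09,"wx":0,"wy":0,"wz":0,"gripper":0}]'
python3 -m inch '[{"dx":-0.01,"dy":-0.02,"dz":0,"wx":0,"wy":0,"wz":0,"gripper":0},{"dx":-0.02,"dy":-0.05,"dz":0,"wx":0,"wy":0,"wz":0,"gripper":0},{"dx":-0.03,"dy":-0.08,"dz":0,"wx":0,"wy":0,"wz":0,"gripper":0},{"dx":-0.04,"dy":-0.1,"dz":0,"wx":0,"wy":0,"wz":0,"gripper":0},{"dx":-0.04,"dy":-0.1,"dz":0,"wx":0,"wy":0,"wz":0,"gripper":0}]'
python3 -c "
from h import *
s=manip.camera('scene');print(blobs(s,(0,120,80),(8,255,255),(255,140,300,175),3));print(manip.sign_off())"
```

```text
clock: 20.85
eef_pos: [582.8, 175.7, 199.4]
eef_rot: [3.138, -0.001, 1.577]
wrist_force: [0.5, 0.3, 0.3]
finger_gap: 0.2
finger_force: 0.0
clock: 21.27
eef_pos: [540.8, 72.6, 195.8]
eef_rot: [-3.141, 0.001, 1.574]
wrist_force: [-0.4, 0.0, 0.7]
finger_gap: 0.5
finger_force: 0.0
[(np.int32(26), [261.9, 140.7], [255, 140, 13, 3]), (np.int32(36), [273.5, 156.0], [272, 152, 4, 9])]
the job is handed in; nothing more can be done
None
```

The blue arm is swung in and locked, with the pin through both lugs and the tongue and its collar home on the fork (a light touch found the head at the seated height); handed in at about 21 s, with no verdict returned.

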